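# Trace a pattern seam and hold the digitiser's store button

## Task

Take the square-handled stylus from the wooden tool stand and, with its tip down in the groove of the pattern template, trace the L-shaped seam slowly (no faster than about 8 cm a second) from the free end of its long arm, round the corner, to the free end of its short arm, without the tip coming out on the way. Then reach the stylus tip through the round hole in the digitiser's grey console and hold the recessed store button fully down; finish while still gripping the stylus and holding the button down. Leave the other tools and things on the bench where they are.

Things in the scene. Friction and masses are not known exactly. Their poses are not given: they have to be found in the camera images.
- stylus: Steel rod 8 mm thick, 45 mm long, round-ended, under a wooden handle 18 x 18 mm square, 70 mm long; 60 g. Stands upright in one of the stand's three holes (rod in the hole, handle resting on the stand's top). The tallest of the three tools and the only one with a square handle. Origin at the rod's tip, z up the tool to the handle's end (115 mm), x and y square to the handle's sides.
- stylus_tip (a point): The end of the stylus's rod (its origin).
- stylus_grip (a point): Point on the stylus's axis, 92 mm above the tip, 23 mm below the handle's upper end: a good height to grip.
- stand: Tool stand, fixed: a pale wooden block 200 x 56 x 50 mm (x, y, z) with three upright holes in a row along its x, 60 mm apart, the middle one in its centre. Origin at the centre of its underside. It is to the left or the right of the digitiser.
- digitiser: Fixed. Pale aluminium base plate 250 x 230 x 12 mm; on it a dark wooden template (top at z = 20 mm) with an L-shaped groove 12 mm wide, 8 mm deep (floor at z = 12 mm), and on its +x side a grey console 70 x 140 mm (top at z = 52 mm). Origin on the underside, z up. Groove centre line: along y at x = -75 mm from y = 101 to the corner at y = -75 mm, then along x to x = 21 mm.
- seam_start (a point): Start of the seam, a point on the centre line of the groove's floor, 6 mm short of the end of the long arm.
- seam_mid (a point): Middle of the long arm, a point on the centre line of the groove's floor.
- seam_bend (a point): Corner of the seam, a point on the centre line of the groove's floor.
- seam_end (a point): End of the seam, a point on the centre line of the groove's floor, 6 mm short of the end of the short arm, nearest the console.
- aperture (a point): Centre of the mouth of the round hole, 16 mm in diameter, in the console's top face. The hole goes straight down; the store button's top lies 15 mm below the mouth.
- store (a joint): Travel of the white store button down its hole: 0 m up, 0.006 m fully down. A spring pushes it up with about 1.5 N at the top and 4.5 N fully down; it comes up when let go.
- button_top (a point): Centre of the top face of the store button (14 mm in diameter); moves with it.
- awl: Bystander in the stand: awl with a round waisted wooden handle 55 mm tall above the stand. Origin at its tip.
- burnisher: Bystander in the stand: tool with a round wooden handle, 44 mm tall above the stand, with a wider 32 mm head. Origin at its tip.
- spool: Bystander: thread cone 42 mm wide, 70 mm tall, in the low steel tray (180 x 100 x 30 mm) on the other side of the digitiser from the stand. Origin under its centre.
- rivet_tin: Bystander: aluminium tin 44 mm wide, 30 mm tall, in the tray. Origin under its centre.
- weight: Bystander: brass pattern weight, 36 mm wide, 18 mm tall, standing on the template. Origin under its centre.
- mallet: Bystander: wooden mallet lying on the bench at the right, near the robot; head 52 mm thick. Origin under its head.

How it is judged:
By the outcome, as a careful person would: the job done as asked, in the order asked, and still so for the second after the job is handed in, while the arm keeps its last pose, push and grip.
It also fails if it takes over 67 s, if anything falls off the work surface, if the arm or the gripper's body presses on something with over 40 N, if the wrist force passes 120 N, or if a joint passes its speed limit or range.

## Robot

A 6-joint arm with a two-finger parallel gripper is mounted at the origin on the work surface. World frame = base frame: x ahead of the robot, y to its left, z up, the work surface at z = 0. Lengths are in m, angles in rad, forces in N, time in s.
With the tool pointing down it reaches from about 0.25 to 0.775 m from the base axis. Payload 4 kg.
Tool frame: the origin (TCP) lies at the very end of the fingers, on their centre line; the grasp point (between the pads) lies 19 mm behind it; z points along the fingers, y is the line along which they close (so a half turn about z gives the same grasp; the last joint's range is limited). The gripper opens to 94 mm and grips with 3 to 60 N. Pads are 16 mm wide; open, the fingers measure 119 mm over their backs; the gripper's body (75 mm by 177 mm) begins 78 mm behind the grasp point.
Start: joints at [1.041, 0.087, 1.371, -0, 1.684, -0.103], TCP at [0.228, 0.501, 0.206] pointing down, gripper open.
Joint ranges: [-3.1, 3.1], [-0.76, 2.03], [0.27, 2.55], [-1.08, 4.22], [0.17, 2.65], [-2.57, 2.57]. Speed limits (rad/s): [2.79, 2.79, 3.14, 3.14, 3.14, 3.14].

## Interface

Orientations are given as [roll, pitch, yaw] about the fixed x, y, z axes, in that order (R = Rz(yaw) Ry(pitch) Rx(roll)).
In Python, from bench import robot, vision gives the robot as it stands.
- The arm moves only by the shell command python3 -m crank 'ROWS'. ROWS is JSON, a list of rows, each a list of 3 entries, a list of its own where there are three numbers: the closure, from 0 (fully open) to 1 (shut), then the shift along the tool's x, y, z in m, then the turn, a rotation vector about the tool's x, y, z in degrees. A call has 1 to 8 rows; each row shifts and turns the commanded pose from where the row before left it, along the tool's axes as they then stand; what a row does not reach is not made up. A row lasts 1/10 s, in which the tool goes at most 50 mm and 8.59 degrees, less where a joint would pass 70% of its speed; a pose out of reach is approached as far as the arm can. A call with a gripper value outside its range is refused whole. The fingers move at their own pace and stop on an object; the grip force is fixed at half the most. Time passes only in rows, so rows that do not move let the fingers close. It gives the time, the measured TCP pose, the force, the opening and the grip force at its end, in the units of the state.
- robot.get_obs(): the state, without advancing time (a new reading comes with each control period).
- vision.snapshot(name): name is "side" or "top"; returns a dict with "color" (400x640x3 uint8, red, green, blue), "z_map" (400x640 float32, m along the optical axis (not along the pixel's ray), 0 where there is no reading), "fx", "fy", "cx", "cy" (pixels), "R" (3x3) and "t" (3): a world point X has camera coordinates R X + t. Camera axes: x right, y down, z forward; pixel columns grow to the right and rows downward; lengths in m; the calibration is good to about 2 mm. A picture is of the moment at which its call begins.
- robot.close_job(): hands the job in; it is judged then, once.
The state is a dict: "time": time; "joint_positions": joint angles; "qvel": joint speeds; "joint_torque": joint torques, N m; "tool_pos": TCP position; "ee_rot": TCP orientation; "wrist_force": force on the tool from outside, world axes, zero at the start; "wrist_torque": the same for the moment, N m; "width": finger opening in m; "finger_force": force on a finger pad.
Only numpy, scipy, OpenCV 4.12 (cv2) and the standard library are available. Lean on these libraries where they do the work, as an engineer would, in place of code of your own. Each camera call takes 0.05 s, during which the arm holds its last target. There are 200 camera calls.

## Working session

There is one attempt and no reset: what is moved stays moved. The work goes in short steps, Python scripts to look and compute and a shell command to move; the robot and the scene stay as the last step left them, time stands still between calls to the robot, and variables do not carry over. Pictures are saved under pics/ and viewed, at most 10 in all, crops included, and the job is handed in when it is done.

```bash
mkdir -p pics; ls
python3 - <<'E'
from bench import robot, vision
import cv2,numpy as np
for n in("top","side"):
    s=vision.snapshot(n); np.savez(f"/tmp/{n}0.npz",**s)
    cv2.imwrite(f"pics/{n}0.png",s["color"][:,:,::-1])
    print(n,s["fx"],s["cx"],s["cy"],np.round(s["R"],3).tolist(),np.round(s["t"],3))
print(robot.get_obs())
E
```

```text
pics
top 490.50310060450784 320.0400836818394 199.4282667785505 [[0.009, -1.0, -0.021], [-0.994, -0.006, -0.112], [0.111, 0.022, -0.994]] [-0.008  0.493  1.155]
side 486.7038992128547 318.90025592049955 195.84446404484598 [[0.989, -0.149, 0.008], [-0.096, -0.675, -0.732], [0.115, 0.723, -0.681]] [-0.458  0.095  1.226]
{'time': 0.1, 'joint_positions': array([ 1.04091507e+00,  8.78441503e-02,  1.37208711e+00,  1.43849455e-05,
        1.68358307e+00, -1.03121874e-01]), 'qvel': array([-6.83930946e-04,  8.49057999e-05, -3.48953041e-03,  1.86003589e-04,
        8.12372364e-04, -1.10596207e-03]), 'joint_torque': array([ 2.37980566e-03, -3.41252589e+01, -3.03301799e+01,  7.19640730e-02,
        3.03895294e-02, -8.63766309e-05]), 'tool_pos': array([0.22742105, 0.50024477, 0.20444953]), 'ee_rot': array([-3.13968266e+00, -2.12036517e-04,  2.71483468e+00]), 'wrist_force': array([-0.05084758,  0.64055748, -0.9344049 ]), 'wrist_torque': array([ 0.00926788, -0.03745055,  0.014862  ]), 'finger_force': 0.0, 'width': 0.09380114839111801}
```

View pics/top0.png

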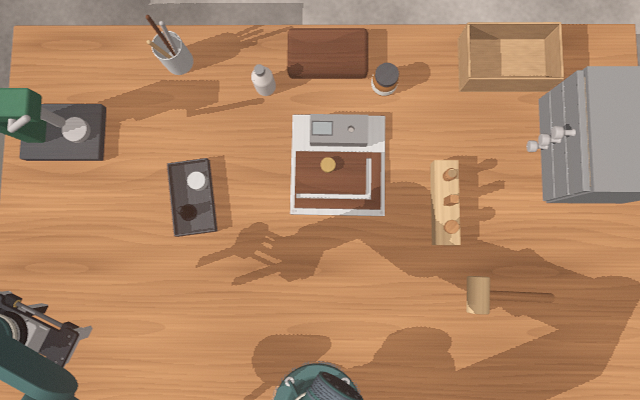

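View pics/side0.png

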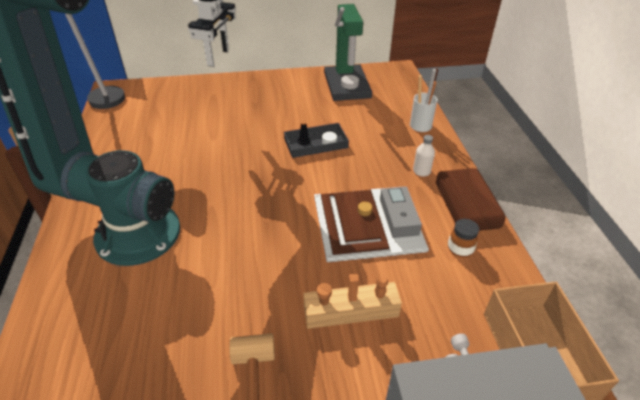

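The top picture shows the digitiser around (338,165), with the groove running from (300,196) via the corner (370,196) to (370,160) and the hole at (351,129). The stand is at (446,202), with tools at (451,174), (449,200) and (451,227). In the side picture the tallest, square tool is the middle one at (353,287).

```bash
cat > h.py <<'E'
import numpy as np,cv2
def load(n): return dict(np.load(f"/tmp/{n}.npz"))
def ray_at_z(s,u,v,z):
    d=s["R"].T@np.array([(u-s["cx"])/s["fx"],(v-s["cy"])/s["fy"],1]); c=-s["R"].T@s["t"]
    return c+d*(z-c[2])/d[2]
def cloud(s):
    v,u=np.mgrid[:400,:640]; Z=s["z_map"]
    P=np.stack([(u-s["cx"])/s["fx"]*Z,(v-s["cy"])/s["fy"]*Z,Z],-1)
    return (P-s["t"])@s["R"]
def proj(s,X):
    c=np.atleast_2d(X)@s["R"].T+s["t"]; return c[:,:2]/c[:,2:]*[s["fx"],s["fy"]]+[s["cx"],s["cy"]]
E
python3 - <<'E'
from h import *
s=load("top0"); W=cloud(s)
im=s["color"][:,:,::-1]
a=cv2.resize(im[105:225,280:400],None,fx=5,fy=5,interpolation=cv2.INTER_CUBIC)
b=cv2.resize(im[150:250,425:465],None,fx=5,fy=5,interpolation=cv2.INTER_CUBIC)
b=cv2.copyMakeBorder(b,0,100,0,0,cv2.BORDER_CONSTANT)
cv2.imwrite("pics/c.png",np.hstack([a,b]))
for u,v in [(451,174),(449,200),(452,200),(451,227),(446,187),(351,129),(340,185),(350,120),(335,196),(370,180),(295,205),(250,250)]: print(u,v,np.round(W[v,u],3))
E
```

```text
451 174 [ 0.553 -0.315  0.049]
449 200 [ 0.485 -0.295  0.107]
452 200 [ 0.483 -0.298  0.122]
451 227 [ 0.425 -0.301  0.096]
446 187 [ 0.522 -0.303  0.047]
351 129 [ 0.664 -0.078  0.038]
340 185 [ 0.53  -0.053  0.017]
350 120 [ 0.681 -0.075  0.056]
335 196 [ 0.503 -0.041  0.012]
370 180 [ 0.543 -0.126  0.012]
295 205 [0.48  0.056 0.02 ]
250 250 [ 0.37   0.166 -0.   ]
```

View pics/c.png

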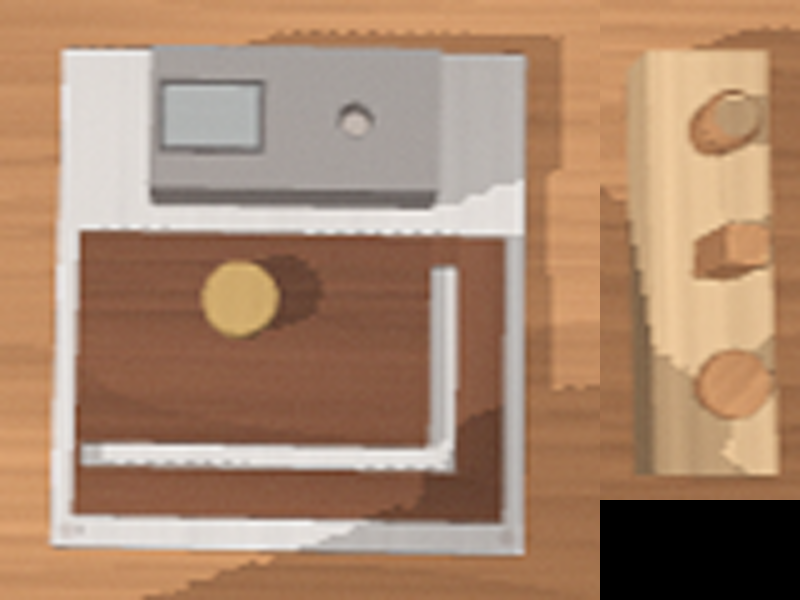

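The crop shows that the square stylus is the middle one, with its top face centre near crop (748,247). Plate corners are near (62,50), (526,55), (524,553) and (51,547). The hole is at (355,120).

Run:
```python
from h import *
s=load("top0"); W=cloud(s)
def P(x,y,z,o=(280,105)): return ray_at_z(s,(x+.5)/5-.5+o[0],(y+.5)/5-.5+o[1],z)
for n,x,y,z in [("TL",62,50,.012),("TR",526,55,.012),("BR",524,553,.012),("BL",51,547,.012),("cTL",150,45,.052),("cTR",440,50,.052),("cBR",437,190,.052),("cBL",152,187,.052),("hole",355,119,.052),
 ("gcorner outer",456,471,.02),("g inner",430,445,.02),("gend L",431,267,.02),("gend R",458,267,.02),("gst top",81,443,.02),("gst bot",81,466,.02),("tTL",80,232,.02),("tTR",507,236,.02),("tBR",503,523,.02),("tBL",72,515,.02)]: print(n,np.round(P(x,y,z)*1000,1))
print("sty",P(148,247,.12,(425,150)),"standTL/TR/BR/BL",[np.round(P(x,y,.05,(425,150)),3).tolist() for x,y in[(42,52),(168,52),(178,474),(52,474)]])
m=(W[...,2]>.112)&(W[...,2]<.13)&(abs(W[...,0]-.48)<.03)&(abs(W[...,1]+.3)<.03); print(W[m].mean(0),m.sum())
for n in("side0",):
    t=load(n);V=cloud(t);m=(V[...,2]>.1135)&(V[...,2]<.13)&(abs(V[...,0]-.48)<.04)&(abs(V[...,1]+.3)<.04); print(n,V[m].mean(0),m.sum())
    print("sty proj",proj(t,[.485,-.305,.12]))
    c=t["color"][:,:,::-1]; A=cv2.resize(c[180:260,305:435],None,fx=6,fy=6,interpolation=cv2.INTER_CUBIC)[:,:780]
    cv2.imwrite("pics/s.png",A)
```

```text
TL [707.1  67.5  12. ]
TR [ 705.1 -163.3   12. ]
BR [ 457.1 -160.9   12. ]
BL [458.4  69.1  12. ]
cTL [698.   21.8  52. ]
cTR [ 695.9 -117.7   52. ]
cBR [ 627.3 -116.1   52. ]
cBL [628.3  20.   52. ]
hole [661.9 -76.9  52. ]
gcorner outer [ 496.1 -127.4   20. ]
g inner [ 508.7 -114.9   20. ]
gend L [ 596.4 -115.5   20. ]
gend R [ 596.4 -128.7   20. ]
gst top [508.6  54.6  20. ]
gst bot [497.3  54.4  20. ]
tTL [613.   56.6  20. ]
tTR [ 611.9 -152.6   20. ]
tBR [ 470.9 -150.    20. ]
tBL [473.4  58.5  20. ]
sty [ 0.48537053 -0.30303401  0.12      ] standTL/TR/BR/BL [[0.586, -0.273, 0.05], [0.587, -0.332, 0.05], [0.387, -0.332, 0.05], [0.387, -0.274, 0.05]]
[ 0.4861704  -0.30305638  0.11978491] 72
side0 [ 0.48525859 -0.30449018  0.12044534] 83
sty proj [[352.94709935 278.42882013]]
```

View pics/s.png

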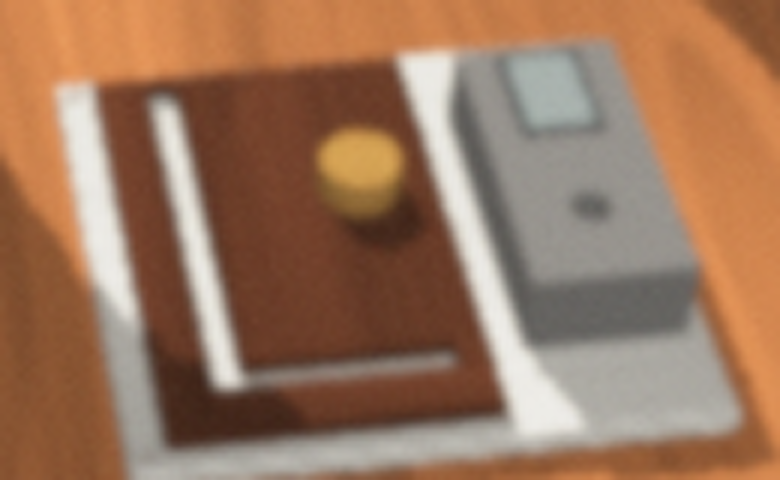

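Everything measured agrees: plate 249x231, template 140x210, and stylus top at z=0.120. The stylus is at (0.4855,-0.3037). The digitiser origin is about (0.5773,-0.0468) with yaw -0.45°, and the hole is at (0.662,-0.077). I'll turn to yaw=π first, so that tool (x,y,z) = world (-x,+y,-z), then travel.

```bash
python3 -m crank '[[0,[0,0,0],[0,0,-8.15]],[0,[0,0,0],[0,0,-8.15]],[0,[0,0,0],[0,0,-8.15]],[0,[-0.005,-0.02,0],[0,0,0]],[0,[-0.012,-0.04,0],[0,0,0]],[0,[-0.015,-0.047,0],[0,0,0]],[0,[-0.015,-0.047,0],[0,0,0]],[0,[-0.015,-0.047,0],[0,0,0]]]'
python3 -m crank '[[0,[-0.015,-0.047,0],[0,0,0]],[0,[-0.015,-0.047,0],[0,0,0]],[0,[-0.015,-0.047,0],[0,0,0]],[0,[-0.015,-0.047,0],[0,0,0]],[0,[-0.015,-0.047,0],[0,0,0]],[0,[-0.015,-0.047,0],[0,0,0]],[0,[-0.015,-0.047,0],[0,0,0]],[0,[-0.015,-0.047,0],[0,0,0]]]'
python3 -m crank '[[0,[-0.015,-0.047,0],[0,0,0]],[0,[-0.015,-0.047,0],[0,0,0]],[0,[-0.015,-0.047,0],[0,0,0]],[0,[-0.015,-0.04,0],[0,0,0]],[0,[0,0,0],[0,0,0]],[0,[0,0,0],[0,0,0]],[0,[0,0,0],[0,0,0]]]'
```

```text
time: 0.9
tool_pos: [0.2895, 0.2978, 0.2049]
ee_rot: [-3.141, -0.0, -3.141]
wrist_force: [0.9, -0.4, 0.9]
width: 0.0938
finger_force: 0.0
time: 1.7
tool_pos: [0.4096, -0.0784, 0.2052]
ee_rot: [3.141, 0.0, 3.141]
wrist_force: [0.5, 0.9, 1.2]
width: 0.0938
finger_force: 0.0
time: 2.4
tool_pos: [0.4693, -0.2563, 0.2053]
ee_rot: [3.141, -0.0, -3.141]
wrist_force: [-0.2, 0.6, -1.1]
width: 0.0937
finger_force: 0.0
```

```bash
python3 -m crank '[[0,[-0.008,-0.024,0],[0,0,0]],[0,[-0.008,-0.0235,0],[0,0,0]],[0,[0,0,0.02],[0,0,0]],[0,[0,0,0.02],[0,0,0]],[0,[0,0,0.01],[0,0,0]],[0,[0,0,0],[0,0,0]],[0,[0,0,0],[0,0,0]]]'
python3 - <<'E'
from bench import robot,vision
from h import *
for n in("top","side"):
    s=vision.snapshot(n);np.savez(f"/tmp/{n}1.npz",**s)
s=load("side1");print(robot.get_obs()["tool_pos"])
cv2.imwrite("pics/s1.png",cv2.resize(s["color"][200:340,280:430,::-1],None,fx=4,fy=4,interpolation=cv2.INTER_CUBIC))
E
```

```text
time: 3.1
tool_pos: [0.4859, -0.3042, 0.1564]
ee_rot: [-3.141, 0.001, -3.141]
wrist_force: [0.3, 0.1, -0.4]
width: 0.094
finger_force: 0.0
[ 0.48627449 -0.30479718  0.15713546]
```

View pics/s1.png

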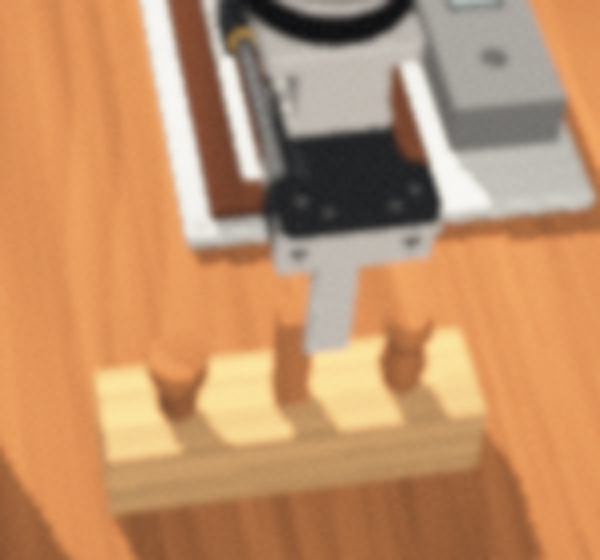

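The near finger tip is at crop (330,350) and the stylus at (292,350). I'll check by projection whether that offset is only perspective.

Run:
```python
from h import *
s=load("side1")
for p in [(.486,-.3635,.157),(.4855,-.3037,.12),(.4855,-.3037,.05)]: print((proj(s,p)-[280,200])*4)
```

```text
[[323.26701089 364.3623436 ]]
[[292.24637623 311.54202757]]
[[284.81280861 393.37612541]]
```

It is perspective, so the alignment is good. Descend and grip.

```bash
python3 -m crank '[[0,[0,0,0.02],[0,0,0]],[0,[0,0,0.02],[0,0,0]],[0,[0,0,0.02],[0,0,0]],[0,[0,0,0.014],[0,0,0]],[0,[0,0,0.005],[0,0,0]],[0,[0,0,0],[0,0,0]],[0,[0,0,0],[0,0,0]]]'
python3 -m crank '[[0.5,[0,0,0],[0,0,0]],[0.7,[0,0,0],[0,0,0]],[1,[0,0,0],[0,0,0]],[1,[0,0,0],[0,0,0]],[1,[0,0,0],[0,0,0]],[1,[0,0,0],[0,0,0]],[1,[0,0,0],[0,0,0]],[1,[0,0,0],[0,0,0]]]'
```

```text
time: 3.9
tool_pos: [0.4863, -0.3053, 0.0777]
ee_rot: [-3.14, 0.002, 3.142]
wrist_force: [-0.3, -0.2, -0.1]
width: 0.0942
finger_force: 0.0
time: 4.7
tool_pos: [0.4856, -0.3048, 0.0764]
ee_rot: [3.141, -0.0, 3.141]
wrist_force: [0.0, 0.3, 0.2]
width: 0.0336
finger_force: 0.0
```

```bash
python3 -m crank '[[1,[0,0,0],[0,0,0]],[1,[0,0,0],[0,0,0]],[1,[0,0,0],[0,0,0]],[1,[0,0,0],[0,0,0]],[1,[0,0,0],[0,0,0]],[1,[0,0,0],[0,0,0]]]'
```

```text
time: 5.3
tool_pos: [0.4856, -0.3047, 0.0764]
ee_rot: [3.141, -0.0, 3.142]
wrist_force: [0.3, 0.3, 0.3]
width: 0.0179
finger_force: 30.0
```

Gripped at 17.9 mm with 30 N. Lift, then go above the seam start.

```bash
python3 -m crank '[[1,[0,0,-0.005],[0,0,0]],[1,[0,0,-0.015],[0,0,0]],[1,[0,0,-0.02],[0,0,0]],[1,[0,0,-0.02],[0,0,0]],[1,[0,0,-0.02],[0,0,0]],[1,[0,0,-0.01],[0,0,0]],[1,[0,0.01,0],[0,0,0]],[1,[0,0.02,0],[0,0,0]]]'
python3 -m crank '[[1,[-0.0035,0.04,0],[0,0,0]],[1,[-0.0035,0.04,0],[0,0,0]],[1,[-0.0035,0.04,0],[0,0,0]],[1,[-0.0035,0.04,0],[0,0,0]],[1,[-0.0035,0.04,0],[0,0,0]],[1,[0,0.04,0],[0,0,0]],[1,[0,0.04,0],[0,0,0]],[1,[0,0.03,0],[0,0,0]]]'
python3 -m crank '[[1,[0,0.014,0.01],[0,0,0]],[1,[0,0,0.02],[0,0,0]],[1,[0,0,0.02],[0,0,0]],[1,[0,0,0.01],[0,0,0]],[1,[0,0,0],[0,0,0]],[1,[0,0,0],[0,0,0]],[1,[0,0,0],[0,0,0]]]'
python3 - <<'E'
from bench import robot,vision
from h import *
for n in("top","side"):
    s=vision.snapshot(n);np.savez(f"/tmp/{n}2.npz",**s)
o=robot.get_obs();print(o["tool_pos"],o["ee_rot"],o["wrist_force"])
t=o["tool_pos"]
for n in("side2","top2"):
    s=load(n)
    print(n,proj(s,[[t[0],t[1],t[2]-.0714],[.5031,.0488,.012],[.5017,-.1212,.012]]))
s=load("side2")
cv2.imwrite("pics/s2.png",cv2.resize(s["color"][150:270,270:430,::-1],None,fx=5,fy=5,interpolation=cv2.INTER_CUBIC))
E
```

```text
time: 6.1
tool_pos: [0.4854, -0.2745, 0.166]
ee_rot: [3.141, -0.0, 3.14]
wrist_force: [0.6, -0.7, -0.1]
width: 0.0178
finger_force: 30.0
time: 6.9
tool_pos: [0.501, 0.0389, 0.1649]
ee_rot: [3.14, -0.003, -3.139]
wrist_force: [0.3, -0.6, -1.0]
width: 0.0178
finger_force: 30.0
time: 7.6
tool_pos: [0.5039, 0.0489, 0.1075]
ee_rot: [-3.142, 0.002, 3.141]
wrist_force: [0.6, -0.2, 0.1]
width: 0.0176
finger_force: 30.0
[0.50392512 0.04896049 0.10764868] [3.14157293e+00 2.23071629e-03 3.14113193e+00] [-0.99893915  0.02905046 -1.02097038]
side2 [[331.5622703  190.89822307]
 [331.03636328 197.62144162]
 [342.12898935 244.86452182]]
top2 [[297.64688463 194.3042252 ]
 [298.36499823 195.84870666]
 [367.97230153 196.85400896]]
```

View pics/s2.png

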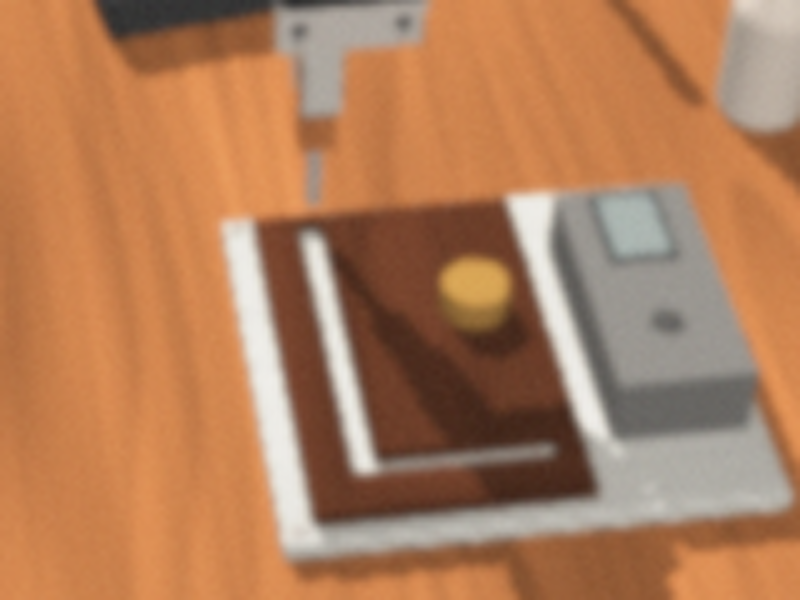

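The tip is at crop (315,203), about over the groove's end (310,232), and maybe 1 mm too far in +x. Shift -1 mm in x and lower gently, checking force.

```bash
python3 -m crank '[[1,[0.001,0,0.005],[0,0,0]],[1,[0,0,0.005],[0,0,0]],[1,[0,0,0.004],[0,0,0]],[1,[0,0,0.002],[0,0,0]],[1,[0,0,0.002],[0,0,0]],[1,[0,0,0],[0,0,0]]]'; python3 -m crank '[[1,[0,0,0.0015],[0,0,0]],[1,[0,0,0.0015],[0,0,0]],[1,[0,0,0],[0,0,0]],[1,[0,0,0],[0,0,0]]]'
```

```text
time: 8.3
tool_pos: [0.5019, 0.0492, 0.088]
ee_rot: [3.141, -0.001, 3.142]
wrist_force: [0.4, 0.4, -1.4]
width: 0.0175
finger_force: 30.0
time: 8.7
tool_pos: [0.5022, 0.0492, 0.0855]
ee_rot: [3.141, 0.0, 3.142]
wrist_force: [0.4, 0.9, -0.4]
width: 0.018
finger_force: 30.0
```

Tip at z≈14 mm with no force, so it is in the groove. Lower to the floor.

```bash
python3 -m crank '[[1,[0,0,0.001],[0,0,0]],[1,[0,0,0],[0,0,0]],[1,[0,0,0],[0,0,0]]]'; python3 -m crank '[[1,[0,0,0.001],[0,0,0]],[1,[0,0,0],[0,0,0]],[1,[0,0,0],[0,0,0]]]'; python3 -m crank '[[1,[0,0,0.0005],[0,0,0]],[1,[0,0,0],[0,0,0]],[1,[0,0,0],[0,0,0]]]'
```

```text
time: 9.0
tool_pos: [0.5022, 0.0492, 0.0845]
ee_rot: [3.142, 0.0, 3.142]
wrist_force: [0.1, 0.3, -0.8]
width: 0.018
finger_force: 30.0
time: 9.3
tool_pos: [0.5021, 0.0492, 0.0834]
ee_rot: [3.142, -0.0, 3.142]
wrist_force: [-0.2, -1.2, -0.1]
width: 0.0177
finger_force: 30.0
time: 9.6
tool_pos: [0.5022, 0.0492, 0.0832]
ee_rot: [3.142, 0.0, 3.142]
wrist_force: [-0.4, 0.5, -0.5]
width: 0.0181
finger_force: 30.0
```

```bash
python3 -m crank '[[1,[0,0,0.0007],[0,0,0]],[1,[0,0,0],[0,0,0]],[1,[0,0,0],[0,0,0]]]'; python3 -m crank '[[1,[0,0,0.0005],[0,0,0]],[1,[0,0,0],[0,0,0]],[1,[0,0,0],[0,0,0]]]'
```

```text
time: 9.9
tool_pos: [0.5023, 0.0492, 0.0829]
ee_rot: [3.142, 0.001, 3.142]
wrist_force: [-1.4, -0.1, 4.7]
width: 0.018
finger_force: 30.0
time: 10.2
tool_pos: [0.5024, 0.0492, 0.0828]
ee_rot: [3.142, 0.001, 3.142]
wrist_force: [-2.2, 0.2, 6.7]
width: 0.0179
finger_force: 30.0
```

Floor contact at about 7 N. Back off 0.4 mm and trace the long arm in -y at 5 mm per row (5 cm/s).

```bash
python3 -m crank '[[1,[-0.0003,0,-0.0004],[0,0,0]],[1,[0,0,0],[0,0,0]],[1,[0,-0.002,0],[0,0,0]],[1,[0,-0.004,0],[0,0,0]],[1,[0,-0.005,0],[0,0,0]],[1,[0,-0.005,0],[0,0,0]],[1,[0,-0.005,0],[0,0,0]],[1,[0,-0.005,0],[0,0,0]]]'; python3 -m crank '[[1,[0,-0.005,0],[0,0,0]],[1,[0,-0.005,0],[0,0,0]],[1,[0,0,0],[0,0,0]]]'
```

```text
time: 11.0
tool_pos: [0.5034, 0.0251, 0.0829]
ee_rot: [3.137, 0.003, -3.141]
wrist_force: [-0.1, 4.2, 4.6]
width: 0.0179
finger_force: 30.0
time: 11.3
tool_pos: [0.5034, 0.013, 0.0828]
ee_rot: [3.142, 0.002, 3.141]
wrist_force: [0.2, 0.7, 4.6]
width: 0.018
finger_force: 30.0
```

```bash
python3 -m crank '[[1,[0.00005,-0.003,0],[0,0,0]],[1,[0.00005,-0.005,0],[0,0,0]],[1,[0.00005,-0.005,0],[0,0,0]],[1,[0.00005,-0.005,0],[0,0,0]],[1,[0.00005,-0.005,0],[0,0,0]],[1,[0.00005,-0.005,0],[0,0,0]],[1,[0.00005,-0.005,0],[0,0,0]],[1,[0.00005,-0.005,0],[0,0,0]]]'; python3 -m crank '[[1,[0.00005,-0.005,0],[0,0,0]],[1,[0.00005,-0.005,0],[0,0,0]],[1,[0.00005,-0.005,0],[0,0,0]],[1,[0.00005,-0.005,0],[0,0,0]],[1,[0.00005,-0.005,0],[0,0,0]],[1,[0.00005,-0.005,0],[0,0,0]],[1,[0,0,0],[0,0,0]]]'
```

```text
time: 12.1
tool_pos: [0.5026, -0.0225, 0.0828]
ee_rot: [3.136, 0.002, -3.141]
wrist_force: [0.3, 6.6, 6.4]
width: 0.0179
finger_force: 30.0
time: 12.8
tool_pos: [0.5023, -0.0547, 0.0828]
ee_rot: [3.141, 0.001, -3.142]
wrist_force: [-0.7, 1.8, 6.0]
width: 0.018
finger_force: 30.0
```

```bash
python3 -m crank '[[1,[0.00005,-0.003,-0.0002],[0,0,0]],[1,[0.00005,-0.005,0],[0,0,0]],[1,[0.00005,-0.005,0],[0,0,0]],[1,[0.00005,-0.005,0],[0,0,0]],[1,[0.00005,-0.005,0],[0,0,0]],[1,[0.00005,-0.005,0],[0,0,0]],[1,[0.00005,-0.005,0],[0,0,0]],[1,[0.00005,-0.005,0],[0,0,0]]]'; python3 -m crank '[[1,[0.00005,-0.005,0],[0,0,0]],[1,[0.00005,-0.005,0],[0,0,0]],[1,[0,-0.005,0],[0,0,0]],[1,[0,-0.005,0],[0,0,0]],[1,[0,-0.004,0],[0,0,0]],[1,[0,-0.002,0],[0,0,0]],[1,[0,0,0],[0,0,0]],[1,[0,0,0],[0,0,0]]]'
```

```text
time: 13.6
tool_pos: [0.5017, -0.0903, 0.0828]
ee_rot: [3.136, 0.001, -3.141]
wrist_force: [0.6, 6.8, 6.2]
width: 0.018
finger_force: 30.0
time: 14.4
tool_pos: [0.5015, -0.118, 0.0828]
ee_rot: [3.14, 0.001, -3.141]
wrist_force: [-0.2, 2.8, 6.0]
width: 0.0176
finger_force: 30.0
```

```bash
python3 -m crank '[[1,[0,-0.0015,-0.0003],[0,0,0]],[1,[0,-0.0012,0],[0,0,0]],[1,[0,0,0],[0,0,0]],[1,[0,0,0],[0,0,0]]]'
```

```text
time: 14.8
tool_pos: [0.5014, -0.1209, 0.0828]
ee_rot: [3.14, 0.0, -3.141]
wrist_force: [0.6, 3.7, 5.5]
width: 0.0181
finger_force: 30.0
```

Corner reached. Now the short arm in +x.

```bash
python3 -m crank '[[1,[-0.002,0,0],[0,0,0]],[1,[-0.004,0,0],[0,0,0]],[1,[-0.005,0,0],[0,0,0]],[1,[-0.005,0,0],[0,0,0]],[1,[-0.005,0,0],[0,0,0]],[1,[-0.005,0,0],[0,0,0]],[1,[-0.005,0,0],[0,0,0]],[1,[0,0,0],[0,0,0]]]'
```

```text
time: 15.6
tool_pos: [0.5306, -0.1226, 0.0816]
ee_rot: [-3.14, -0.005, 3.141]
wrist_force: [-2.6, -0.4, 2.4]
width: 0.0175
finger_force: 30.0
```

```bash
python3 -m crank '[[1,[-0.003,0.0004,0],[0,0,0]],[1,[-0.005,0.0004,0],[0,0,0]],[1,[-0.005,0,0],[0,0,0]],[1,[-0.005,0,0],[0,0,0]],[1,[-0.005,0,0],[0,0,0]],[1,[-0.005,0,0],[0,0,0]],[1,[-0.005,0,0],[0,0,0]],[1,[0,0,0],[0,0,0]]]'
```

```text
time: 16.4
tool_pos: [0.566, -0.1208, 0.0826]
ee_rot: [3.142, 0.0, -3.141]
wrist_force: [0.3, 1.0, -0.9]
width: 0.0176
finger_force: 30.0
```

```bash
python3 -m crank '[[1,[-0.002,-0.0003,0.0005],[0,0,0]],[1,[-0.005,-0.0003,0.0003],[0,0,0]],[1,[-0.005,0,0],[0,0,0]],[1,[-0.005,0,0],[0,0,0]],[1,[-0.004,0,0],[0,0,0]],[1,[-0.003,0,0],[0,0,0]],[1,[0,0,0],[0,0,0]],[1,[0,0,0],[0,0,0]]]'
```

```text
time: 17.2
tool_pos: [0.5897, -0.1213, 0.082]
ee_rot: [-3.142, 0.001, -3.142]
wrist_force: [0.9, -0.3, -0.4]
width: 0.0179
finger_force: 30.0
```

```bash
python3 -m crank '[[1,[-0.001,0,0.0005],[0,0,0]],[1,[-0.0015,0,0.0003],[0,0,0]],[1,[0,0,0],[0,0,0]],[1,[0,0,0],[0,0,0]]]'
python3 - <<'E'
from bench import robot,vision
from h import *
s=vision.snapshot("side")
o=robot.get_obs();t=o["tool_pos"];print(t,o["wrist_force"]); print((proj(s,[[t[0],t[1],.012],[.5917,-.1219,.012]])-[270,150])*5)
cv2.imwrite("pics/s3.png",cv2.resize(s["color"][150:270,270:430,::-1],None,fx=5,fy=5,interpolation=cv2.INTER_CUBIC))
E
```

```text
time: 17.6
tool_pos: [0.5907, -0.1214, 0.0815]
ee_rot: [3.142, -0.002, 3.141]
wrist_force: [-3.9, 0.2, 5.3]
width: 0.0179
finger_force: 30.0
[ 0.590667   -0.1213787   0.08149343] [-5.24368193  1.0655382   5.67041711]
[[538.48469369 455.19270538]
 [540.78237573 455.75517349]]
```

View pics/s3.png

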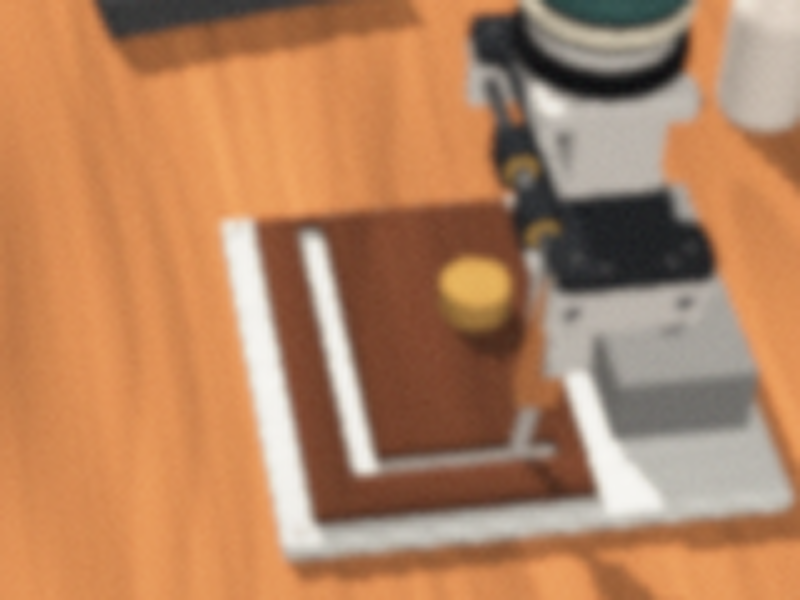

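The picture shows the stylus has pivoted about 6.4° between the pads. Its tip is at (518,450), about 10 mm behind, still in the groove and short of the end at (553,450). I'll straighten it by turning the tool about -y, which brings the tip forward to the seam end.

```bash
python3 -m crank '[[1,[0,0,-0.0005],[0,-0.5,0]],[1,[-0.0003,0,-0.0002],[0,-0.8,0]],[1,[-0.0005,0,-0.0002],[0,-0.8,0]],[1,[-0.0005,0,0],[0,-0.8,0]],[1,[-0.0005,0,0],[0,-0.8,0]],[1,[-0.0005,0,0],[0,-0.8,0]],[1,[-0.0004,0,0],[0,-0.8,0]],[1,[-0.0003,0,0],[0,-0.8,0]]]'; python3 -m crank '[[1,[0,0,0],[0,-0.3,0]],[1,[0,0,0],[0,0,0]]]'
python3 - <<'E'
from bench import robot,vision
from h import *
s=vision.snapshot("side")
o=robot.get_obs();t=o["tool_pos"];print(t,o["wrist_force"])
cv2.imwrite("pics/s4.png",cv2.resize(s["color"][210:270,350:430,::-1],None,fx=10,fy=10,interpolation=cv2.INTER_CUBIC))
print((proj(s,[[.5917,-.1219,.012],[.5917,-.1219,.057]])-[350,210])*10)
E
```

```text
time: 18.45
tool_pos: [0.5942, -0.1214, 0.0825]
ee_rot: [-3.141, 0.107, 3.142]
wrist_force: [-5.0, -0.6, 6.7]
width: 0.0177
finger_force: 30.0
time: 18.65
tool_pos: [0.5945, -0.1214, 0.0826]
ee_rot: [-3.141, 0.113, 3.141]
wrist_force: [-4.8, 0.4, 4.4]
width: 0.0179
finger_force: 30.0
[ 0.59462352 -0.12144659  0.08261426] [-5.28519305  0.29084835  4.29108579]
[[281.56475146 311.51034698]
 [298.68432174 185.9926836 ]]
```

View pics/s4.png

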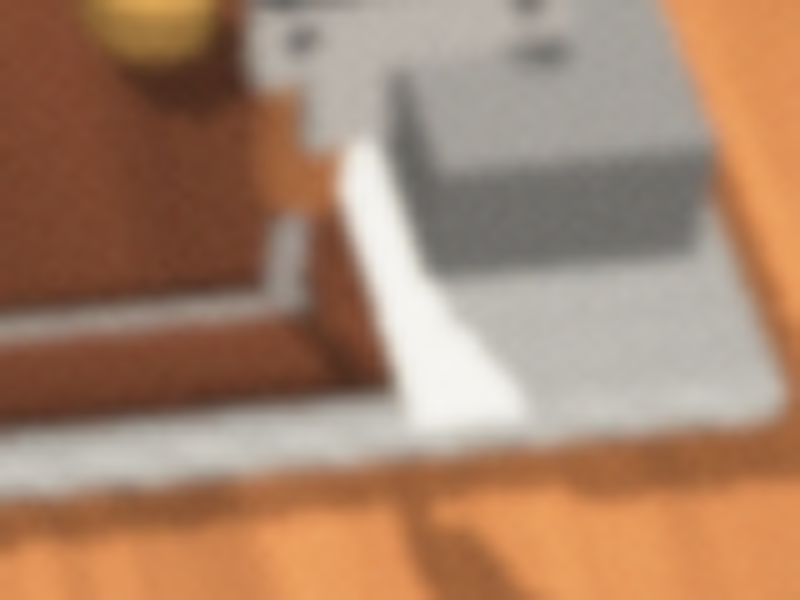

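The stylus is upright again with its tip at (283,300), the seam end. Lift straight up and carry it over the hole: +70 mm x, +44.5 mm y.

```bash
python3 -m crank '[[1,[-0.0006,0,-0.005],[0,0,0]],[1,[-0.0012,0,-0.01],[0,0,0]],[1,[-0.0017,0,-0.015],[0,0,0]],[1,[-0.0017,0,-0.015],[0,0,0]],[1,[-0.0012,0,-0.01],[0,0,0]],[1,[-0.0011,0,-0.01],[0,0,0]],[1,[-0.005,0.003,0.0006],[0,0,0]],[1,[-0.01,0.006,0.0011],[0,0,0]]]'; python3 -m crank '[[1,[-0.0149,0.01,0.0017],[0,0,0]],[1,[-0.0149,0.01,0.0017],[0,0,0]],[1,[-0.0149,0.01,0.0017],[0,0,0]],[1,[-0.0099,0.0055,0.0011],[0,0,0]],[1,[0,0,0],[0,0,0]],[1,[0,0,0],[0,0,0]],[1,[0,0,0],[0,0,0]]]'
python3 - <<'E'
from bench import robot,vision
from h import *
s=vision.snapshot("side");np.savez("/tmp/side5.npz",**s)
o=robot.get_obs();t=o["tool_pos"];print(t,o["ee_rot"],o["wrist_force"])
cv2.imwrite("pics/s5.png",cv2.resize(s["color"][180:240,350:430,::-1],None,fx=10,fy=10,interpolation=cv2.INTER_CUBIC))
tip=t-[.0021,0,.0719]
print(tip,(proj(s,[tip,tip+[0,0,.045],[.662,-.077,.052]])-[350,180])*10)
E
```

```text
time: 19.5
tool_pos: [0.6103, -0.1124, 0.1478]
ee_rot: [-3.142, 0.112, 3.141]
wrist_force: [-0.5, 0.3, -0.9]
width: 0.0179
finger_force: 30.0
time: 20.2
tool_pos: [0.6645, -0.0772, 0.1472]
ee_rot: [-3.142, 0.111, 3.141]
wrist_force: [-0.4, -0.1, -0.7]
width: 0.018
finger_force: 30.0
[ 0.66452236 -0.0773296   0.14745495] [-3.14150025  0.11137579  3.14086407] [ 0.30604781  0.12794686 -0.55585838]
[ 0.66242236 -0.0773296   0.07555495] [[543.02294317 272.9248507 ]
 [567.07442772 138.16806175]
 [528.91030047 339.9805581 ]]
```

View pics/s5.png

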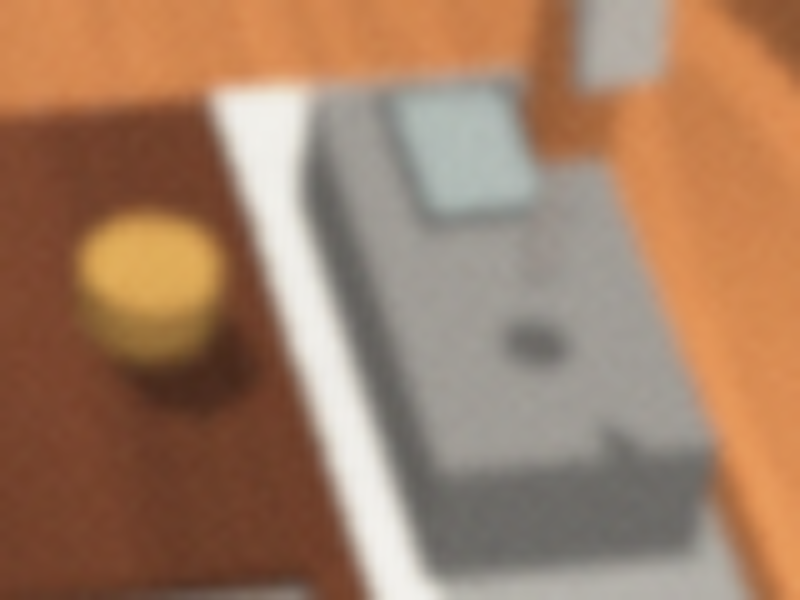

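The hole is at (538,342). The grey rod barely shows above it, so I'll find it by differencing against the first picture.

Run:
```python
from h import *
a=load("side0");b=load("side5")
d=np.abs(a["color"].astype(int)-b["color"]).sum(2)
print(d[194:216,396:414])
e=a["z_map"]-b["z_map"]; print((e[194:216,398:412]*1000).astype(int))
```

```text
[[ 35  25  28  25  30  20  23  76 117 132 133 129 113  82  60  20  10  24]
 [ 33  25  28  31  36  26  19  50  89 101 104  97  84  61  38  15  18  19]
 [ 31  26  29  33  26  26  31  24  39  49  48  44  33  24   9  10  19  24]
 [ 35  29  28  29  29  23  30  47  44  20  15  12   8  14  21  24  24  18]
 [ 22  27  30  25  33  28  44  43  59  43  19  11  25  17  19  19  26  25]
 [ 38  37  28  28  27  33  23  32  59  59  34  19  18  29  31  26  33  28]
 [ 34  24  26  33  24  16  17  45  73  66  37  19  12  24  22  21  26  24]
 [ 31  23  18  20  16  25  35  56  79  63  28  10  17  25  27  20  26  23]
 [ 21  31  23  22  28  24  25  28  39  37  20  17  22  24  23  30  24  26]
 [ 37  33  26  25  18  30   3   6  10  12  18  22  28  30  34  31  23  29]
 [ 26  28  29  29  25   7   5   3  10   4  13  22  26  31  30  28  35  23]
 [ 38  24  21  26  24  25   8  10   5   6  20  23  33  30  22  20  34  23]
 [ 17  27  33  27  33  17   6   5   4   6   9  22  21  23  29  32  28  32]
 [ 30  23  33  17  35  22   4  11   4   4  13  27  25  32  25  26  26  22]
 [ 26  27  19  24  24  16   9   1   1  15  16  25 
[... 1809 characters left out ...]
2    -3    -5    -2     1    -2    -2     3     5 -1224     0
      0    -1]
 [    4     0     0     1    -1    -4     2    -2     0    -6     2     0
     -2    -1]
 [    1     0     5     0    -4    -4    -1     4    -4     3     0    -2
      0    -2]
 [   -2    -4    -2     6     1     0     1     4     4     4     2     5
      2    -2]
 [    4     5    -1     9     0    -1    -2    -2     2    -7     0    -3
      0    -1]
 [   -2     1     1     1     0    -5     0    -2     0     1    -4     0
     -1    -2]
 [    2     0     0     0     6    -3     1     1    -3    -4     1    -2
      2     1]
 [    0     6    -2   -11     3    -6     0     5    -2    -1    -6    -2
      2     2]]
```

Run:
```python
from h import *
a=load("side0");b=load("side5");W=cloud(b);A=cloud(a)
e=a["z_map"]-b["z_map"]
c=-b["R"].T@b["t"]
for r in range(197,209):
    cols=[k for k in range(400,408) if e[r,k]>.03]
    if cols:
        p=W[r,cols].mean(0); h=p[:2]-c[:2]; h/=np.linalg.norm(h); print(r,cols,np.round((p[:2]+h*.0035)*1000,1),round(p[2]*1000,1))
# hole in side0: dark pixels on console
g=a["color"].sum(2).astype(float)
roi=g[209:219,397:411]; w=np.clip(np.median(roi)-40-roi,0,None); v,u=np.mgrid[209:219,397:411]
hu,hv=(w*u).sum()/w.sum(),(w*v).sum()/w.sum(); print("hole px",hu,hv,ray_at_z(a,hu,hv,.052))
m=A[205:225,400:402,2]; print("console z",np.round(m[:,0],3))
# top: console depth z
t=load("top0");g=t["color"].sum(2).astype(int); print(g[123:135,344:359]);
```

```text
197 [403, 404, 405, 406] [659.3 -74.9] 111.5
198 [403, 404, 405, 406] [659.7 -75. ] 108.2
199 [403, 404, 405, 406] [660.4 -74.5] 104.3
200 [403, 404, 405] [658.7 -76.6] 103.2
201 [403, 404, 405] [659.4 -76. ] 99.2
202 [403, 404, 405] [659.7 -76.2] 96.0
203 [402, 403, 404, 405] [659.  -75.8] 92.4
204 [402, 403, 404, 405] [659.4 -76.2] 89.3
205 [402, 403, 404] [658.8 -75.5] 85.4
206 [402, 403, 404] [659.3 -75.3] 81.7
hole px 403.15434083601286 213.96270096463022 [ 0.66268383 -0.07697215  0.052     ]
console z [0.053 0.052 0.053 0.052 0.054 0.051 0.054 0.055 0.048 0.045 0.054 0.055
 0.052 0.051 0.053 0.056 0.052 0.054 0.054 0.051]
[[482 484 483 480 484 481 484 480 487 480 479 482 484 483 484]
 [485 489 486 483 484 485 485 488 482 485 486 479 482 480 488]
 [482 482 486 480 486 474 408 400 464 483 480 484 487 486 483]
 [483 486 486 470 400 275 262 293 348 426 485 494 485 482 483]
 [482 484 492 438 306 302 391 392 308 322 452 495 485 480 482]
 [478 480 487 434 377 497 552 552 503 352 365 479 482 480 484]
 [485 484 490 416 448 553 550 546 551 468 397 497 481 487 487]
 [483 487 482 449 483 548 545 548 547 496 453 484 481 487 483]
 [483 483 479 491 474 476 520 552 522 475 477 484 483 484 482]
 [485 480 482 485 483 464 450 444 461 483 486 482 486 478 484]
 [481 482 489 482 481 484 483 478 483 488 484 485 485 481 482]
 [482 481 484 483 489 480 484 485 486 488 483 483 482 482 483]]
```

Both cameras put the hole at (0.6625,-0.077). The rod axis is vertical, at (0.6593,-0.0758) in the same view. Shift +2.7 mm x and -1 mm y, then lower to just below the mouth and check force.

```bash
python3 -m crank '[[1,[-0.0027,-0.001,0.0003],[0,0,0]],[1,[0.0011,0,0.01],[0,0,0]],[1,[0.0008,0,0.007],[0,0,0]],[1,[0.0003,0,0.003],[0,0,0]],[1,[0,0,0],[0,0,0]],[1,[0,0,0],[0,0,0]]]'; python3 -m crank '[[1,[0.0002,0,0.002],[0,0,0]],[1,[0.0002,0,0.002],[0,0,0]],[1,[0.0002,0,0.002],[0,0,0]],[1,[0.0002,0,0.001],[0,0,0]],[1,[0,0,0],[0,0,0]]]'
```

```text
time: 20.85
tool_pos: [0.6677, -0.0778, 0.1272]
ee_rot: [3.141, 0.112, 3.142]
wrist_force: [0.1, -0.6, -0.8]
width: 0.0178
finger_force: 30.0
time: 21.35
tool_pos: [0.6676, -0.0778, 0.12]
ee_rot: [3.141, 0.111, 3.142]
wrist_force: [0.1, -0.3, -0.6]
width: 0.0179
finger_force: 30.0
```

```bash
python3 -m crank '[[1,[0.0002,0,0.002],[0,0,0]],[1,[0.0001,0,0.001],[0,0,0]],[1,[0,0,0],[0,0,0]]]'; python3 -m crank '[[1,[0.0002,0,0.002],[0,0,0]],[1,[0.0002,0,0.002],[0,0,0]],[1,[0,0,0],[0,0,0]]]'
```

```text
time: 21.65
tool_pos: [0.6676, -0.0778, 0.117]
ee_rot: [3.141, 0.111, 3.142]
wrist_force: [0.3, -0.6, -1.5]
width: 0.0176
finger_force: 30.0
time: 21.95
tool_pos: [0.6675, -0.0778, 0.1127]
ee_rot: [3.141, 0.111, 3.141]
wrist_force: [0.8, -0.3, 0.1]
width: 0.0178
finger_force: 30.0
```

In the hole with no contact. Go on to the button.

```bash
python3 -m crank '[[1,[0.0002,0,0.002],[0,0,0]],[1,[0.0002,0,0.002],[0,0,0]],[1,[0.0001,0,0.001],[0,0,0]],[1,[0,0,0],[0,0,0]],[1,[0,0,0],[0,0,0]]]'; python3 -m crank '[[1,[0.0002,0,0.002],[0,0,0]],[1,[0.0001,0,0.001],[0,0,0]],[1,[0,0,0],[0,0,0]],[1,[0,0,0],[0,0,0]]]'; python3 -m crank '[[1,[0.0001,0,0.001],[0,0,0]],[1,[0.0001,0,0.001],[0,0,0]],[1,[0,0,0],[0,0,0]],[1,[0,0,0],[0,0,0]]]'
```

```text
time: 22.45
tool_pos: [0.6679, -0.0778, 0.1083]
ee_rot: [3.141, 0.112, 3.142]
wrist_force: [-0.4, 0.1, -0.0]
width: 0.0178
finger_force: 30.0
time: 22.85
tool_pos: [0.6681, -0.0779, 0.1057]
ee_rot: [-3.142, 0.112, 3.142]
wrist_force: [-0.6, 0.1, 1.6]
width: 0.0179
finger_force: 30.0
time: 23.25
tool_pos: [0.6681, -0.0779, 0.1035]
ee_rot: [-3.142, 0.112, 3.141]
wrist_force: [-0.5, -0.3, 2.4]
width: 0.0176
finger_force: 30.0
```

The spring is being pushed in. Continue to the hard stop.

```bash
python3 -m crank '[[1,[0.0001,0,0.001],[0,0,0]],[1,[0.0001,0,0.001],[0,0,0]],[1,[0,0,0],[0,0,0]],[1,[0,0,0],[0,0,0]]]'; python3 -m crank '[[1,[0.0001,0,0.001],[0,0,0]],[1,[0,0,0],[0,0,0]],[1,[0,0,0],[0,0,0]]]'; python3 -m crank '[[1,[0.0001,0,0.001],[0,0,0]],[1,[0,0,0],[0,0,0]],[1,[0,0,0],[0,0,0]]]'
```

```text
time: 23.65
tool_pos: [0.6681, -0.0779, 0.1017]
ee_rot: [-3.142, 0.112, 3.142]
wrist_force: [-0.0, -0.5, 5.6]
width: 0.0179
finger_force: 30.0
time: 23.95
tool_pos: [0.6682, -0.0779, 0.1015]
ee_rot: [-3.141, 0.113, -3.142]
wrist_force: [-2.9, 0.7, 7.6]
width: 0.0181
finger_force: 30.0
time: 24.25
tool_pos: [0.6683, -0.0779, 0.1014]
ee_rot: [-3.141, 0.113, -3.142]
wrist_force: [-2.5, 0.4, 9.7]
width: 0.0178
finger_force: 30.0
```

Hard stop: z has stalled and force is 9.7 N, above the 4.5 N spring. Check that it holds and look at the scene once.

```bash
python3 -m crank '[[1,[0,0,0],[0,0,0]],[1,[0,0,0],[0,0,0]],[1,[0,0,0],[0,0,0]],[1,[0,0,0],[0,0,0]],[1,[0,0,0],[0,0,0]],[1,[0,0,0],[0,0,0]],[1,[0,0,0],[0,0,0]],[1,[0,0,0],[0,0,0]]]'
python3 - <<'E'
from bench import vision
import cv2
cv2.imwrite("pics/s6.png",vision.snapshot("side")["color"][:,:,::-1])
E
```

```text
time: 25.05
tool_pos: [0.6683, -0.0779, 0.1014]
ee_rot: [-3.141, 0.113, -3.142]
wrist_force: [-3.4, 0.4, 9.9]
width: 0.0177
finger_force: 30.0
```

View pics/s6.png

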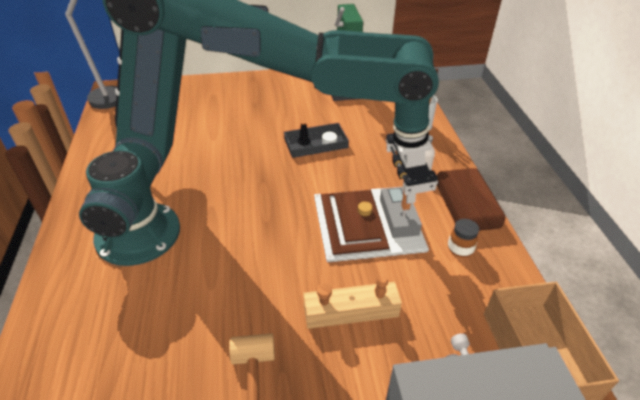

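The stylus is in the console hole at (405,210), and the awl and burnisher are still in the stand at (325,296) and (381,288). The weight, tray and mallet haven't moved. Handing in.

```bash
python3 -c "from bench import robot; print(robot.close_job())"
```

```text
the job is handed in; nothing more can be done
None
```

I traced the L-seam from the long arm's free end to the short arm's, with the tip in the groove at about 5 cm/s. I then handed the job in at about 25 s, with the stylus still gripped and the store button held at its stop at about 10 N.

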